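# Load the hop moisture meter under its sprung cover

## Task

Load the red-lidded sample tin into the moisture meter: press the orange bar down with one fingertip so that the clear sprung cover swings up, and while that finger keeps holding it open, push the tin along its lane with the other fingertip, under the roof, until it stops against the back. Then draw back and let the cover spring fully shut over the tin. Only push the tin, never lift or tip it, and leave everything else on the table where it stands.

Things in the scene. Friction and masses are not known exactly. Their poses are not given: they have to be found in the camera images.
- meter: Moisture meter fixed to the table; position and yaw vary. x runs along the push lane from its open front (robot side) to the back, y to the left, z up; origin on the table, on the lane's centre line, under the bay's mouth. All x, y, z named below are mm in this frame. Right of the lane a white casing, y -31 to -126, x -95 to 95, 42 tall. Left of y = 29 only the press bar, bare table under it.
- apron (a point): Middle of the open apron, x = -53, on the lane's steel floor (z = 6). The lane is 49 mm wide between side rails, 4 mm thick. Apron: x = -106 to 0, rails up to z = 16, open above. Then the roofed bay, x = 0 to 92, with walls up to z = 22 (left) and 28 (right); a rubber stop at x = 92, up to z = 18, ends it.
- slot_mouth (a point): Front end of the slot in the bay's clear roof (roof z = 28 to 30), at x = 0, y = 0, z = 30. The slot is 25 mm wide (y -12.5 to 12.5), open at the front and running the bay's whole length: an upright finger can travel in it behind the tin while the cover is open. The shut cover closes it to fingers.
- hinge (a point): Front point of the cover's hinge line at x = 0, y = 21, z = 34; the line runs along x. Right of it the clear flap with an orange edge, 30 mm wide, 3 thick, x = 0 to 92; shut it slopes 6 degrees down to the right over the slot. Left of it, rigid with the flap, the orange press bar, a plate 48 mm wide, 3 thick, x = -100 to 64; shut it rises to the left at 44 degrees.
- cover (a joint): Opening angle of the sprung cover, rad: 0 shut, stop at 1.6. Pressing the bar down swings the flap up and left. At 1.4 the slot is clear for an upright finger 20 mm thick on the lane's centre line, and the flap's edge stands at z = 64, between the two fingers. A fingertip at y = 46 to 60 with its end at z = 17 holds it near 1.45; it needs 3 to 5 N, slides along the bar, and the cover springs shut.
- bar_edge (a point): Point on the press bar's outer (upper, left) edge, at meter x = -18; at rest at y = 56, z = 67
- tin: The sample tin to load: round flat steel tin with red lid, 44 mm across, 20 mm tall, about 90 g, loose, standing on the apron floor between the rails; origin at the centre of its underside
- bay_home (a point): Where the tin's origin lies when it is home against the back stop: meter x = 70, y = 0, z = 6 mm
- spare_tin: loose bystander: an identical tin but with a blue lid, 44 mm across and 20 mm tall, standing on the table 25 mm or more to the press bar's left; origin at the centre of its underside
- oil_bottle: loose bystander: amber bottle, 66 mm across, 230 mm tall; origin centre of underside
- spice_jar: loose bystander: small jar with green cap, 48 mm across, 85 mm tall; origin centre of underside
- mug: loose bystander: blue mug, 80 mm across, 95 mm tall; origin centre of underside
- spatula: loose bystander: wooden-handled spatula lying on the table
- bowl: loose bystander: white bowl, 120 mm across, 50 mm tall; origin centre of underside

How it is judged (in metres and radians):
On the way, in this order (a step that is already met when the one before it is completed fails the run):
1. a finger on the press bar holds the cover open (over 0.9 rad) while the tin is still in front (its centre less than 40 mm past the mouth) (value of joint cover above 0.9 rad and x of tin in the frame of meter below 0.04 m and contact force between the fingers and cover above 0.3 N), for 0.2 s.
2. with the cover still held open by a finger (over 0.6 rad), the tin is pushed to the back, within 6 mm of the stop (x of tin in the frame of meter above 0.064 m and value of joint cover above 0.6 rad and contact force between the fingers and cover above 0.2 N), for 0.1 s.
At the end, for the whole second after the job is handed in: The tin stands flat on the bay's floor within 6 mm of the back stop, at rest, and the cover has sprung shut (under 0.08 rad) (x of tin in the frame of meter between 0.064 and 0.075 m and horizontal distance between tin and bay_home below 0.008 m and height (world z) of tin below 0.01 m and angle between tin's own z axis and vertical below 0.1 rad and value of joint cover below 0.08 rad and linear speed of tin below 0.01 m/s); the robot touches nothing.
It fails at once if the tin is lifted (more than 8 mm) or tipped (more than 0.3 rad) (height (world z) of tin above 0.014 m or angle between tin's own z axis and vertical above 0.3 rad).
It fails at once if a bystander is moved more than 20 mm (distance of any of spare_tin, oil_bottle, spice_jar, mug, spatula, bowl from where it was at the start of the episode above 0.02 m).
It also fails if it takes over 43 s, if anything falls off the work surface, if the arm or the gripper's body presses on something with over 40 N, if the wrist force passes 120 N, or if a joint passes its speed limit or range.

## Robot

A 6-joint arm with a two-finger parallel gripper is mounted at the origin on the work surface. World frame = base frame: x ahead of the robot, y to its left, z up, the work surface at z = 0. Lengths are in mm, angles in degrees, forces in N, time in s.
With the tool pointing down it reaches from about 325 to 925 mm from the base axis. Payload 3.1 kg.
Tool frame: the origin (TCP) lies at the very end of the fingers, on their centre line; the grasp point (between the pads) lies grasp_offset behind it (grasp_offset is the distance from the TCP to the grasp point, in mm); z points along the fingers, y is the line along which they close (so a half turn about z gives the same grasp; the last joint's range is limited). The gripper opens to 85 mm and grips with 20 to 120 N. Pads are 22 mm wide; open, the fingers measure 114 mm over their backs; the gripper's body (76 mm by 85 mm) begins 54 mm behind the grasp point. The pads swing forward as they close: fully open they stand 13 mm farther back than shut.
Start: joints at [64.905, 12.427, 92.441, -0, 75.132, -6.429], TCP at [200.023, 592.14, 209.9] pointing down, gripper open.
Joint ranges: [-157.48, 157.48], [-44.54, 120.13], [17.64, 146.25], [-64.5, 244.5], [7.68, 150.69], [-147.95, 147.95]. Speed limits (degrees/s): [159.86, 159.86, 180, 180, 180, 180].

## Interface

Orientations are given as [roll, pitch, yaw] about the fixed x, y, z axes, in that order (R = Rz(yaw) Ry(pitch) Rx(roll)).
In Python, from station import * gives the robot as it stands. Calls block until the motion is done:
- goto(position, orientation): joint-space move of the TCP to a pose.
- move_l(position, attitude=None, speed=150): straight line of the TCP; attitude=None keeps the orientation; speed is the mean speed in mm/s.
- move_j(angles): joint-space move.
- grip(opening, squeeze=None): finger opening in mm; squeeze is the grip in N (None keeps the last); returns when the fingers have stopped.
- wait(seconds).
- solve_ik(position, orientation): joint angles nearest the present ones, or None.
- get_obs(): the state.
- get_image(name): name is "scene" or "top" or "wrist"; returns the picture (400x640x3 uint8, red, green, blue); there is no depth.
- get_calibration(name): a dict with "fx", "fy", "cx", "cy" (pixels), "R" (3x3) and "t" (3): a world point X has camera coordinates R X + t; the wrist camera has in their place "mount" (4x4, takes a point from camera to tool coordinates, whose origin is the TCP and whose axes are the flange's). Camera axes: x right, y down, z forward; pixel columns grow to the right and rows downward; lengths in mm; the calibration is good to about 2 mm. A picture is of the moment at which its call begins: read the wrist's pose just before it. get_calibration takes no time and is no camera call.
A pose or a line that the arm cannot do raises Unreachable and nothing moves.
- sign_off(): hands the job in; it is judged then, once.
Trained networks look in the newest picture that a camera, given by its name, has taken for a name from the list of things; names that differ only in an ending like _2 or _b are one class to them, and where a whole thing is asked for, a point or a joint stands for the part that bears it (a point fixed in the world has none). Each returns a list of dicts, best first, with "score" (0 to 1); they miss things now and then, are a little off and sometimes report something else, mostly with a low value. They report only what shows in the picture. A call takes as long as a camera call.
- spot_in(name, camera): "extent" ([centre column, centre row, width, height] in pixels, round what is visible of it).
- regions_of(name, camera): "region" (400x640 bool, what is visible of it) and "extent" ([centre column, centre row, width, height] in pixels, round what is visible of it).
The state is a dict: "t": time; "joint_pos": joint angles; "qvel": joint speeds; "effort": joint torques, N m; "tcp_pos": TCP position; "ee_rot": TCP orientation; "wrist_force": force on the tool from outside, world axes, zero at the start; "moment": the same for the moment, N m; "grip_width": finger opening in mm; "grip_force": force on a finger pad.
Only numpy, scipy, OpenCV 4.12 (cv2) and the standard library are available. Lean on these libraries where they do the work, as an engineer would, in place of code of your own. Each camera call takes 0.05 s, during which the arm holds its last target. There are 200 camera calls.

## Working session

There is one attempt and no reset: what is moved stays moved. The work goes in short steps, each a Python script; the robot and the scene stay as the last script left them, time stands still between calls to the robot, and variables do not carry over. Pictures are saved under pics/ and viewed, at most 10 in all, crops included, and the job is handed in when it is done.

```bash
mkdir -p pics; ls; cat > h.py <<'E'
from station import *
import numpy as np, cv2
def save(n,img): cv2.imwrite('pics/'+n,cv2.cvtColor(img,cv2.COLOR_RGB2BGR))
def ray(cam,u,v,z):
    c=get_calibration(cam);d=np.array([(u-c['cx'])/c['fx'],(v-c['cy'])/c['fy'],1.])
    R=np.array(c['R']);t=np.array(c['t']);o=-R.T@t;d=R.T@d
    return o+d*(z-o[2])/d[2]
def proj(cam,X):
    c=get_calibration(cam);p=np.array(c['R'])@np.asarray(X,float)+np.array(c['t'])
    return np.array([c['fx']*p[0]/p[2]+c['cx'],c['fy']*p[1]/p[2]+c['cy']])
E
python3 - <<'E'
from h import *
for cam in ('top','scene'):
    save(cam+'.png',get_image(cam))
    c=get_calibration(cam);print(cam,c)
    for n in ('meter','tin','spare_tin','cover','oil_bottle','spice_jar','mug','bowl','spatula','bar_edge','slot_mouth','hinge'):
        r=spot_in(n,cam)
        print(n,[(round(q['score'],2),np.round(q['extent'],1).tolist(), ray(cam,*q['extent'][:2],26 if 'tin' in n else 0).round().tolist()) for q in r[:2]])
print(get_obs()['t'],get_obs()['ee_rot'],get_calibration('wrist'))
E
```

```text
pics
top {'fx': 430.31351101668025, 'fy': 430.31351101668025, 'cx': 324.0595798862681, 'cy': 193.34936204705417, 'R': array([[ 0.01322392, -0.999846  ,  0.0115372 ],
       [-0.99569789, -0.01422557, -0.09156058],
       [ 0.09171061, -0.01027678, -0.99573267]]), 't': array([ -16.49633829,  581.52587609, 1139.01338757])}
meter [(0.76, [355.8, 184.9, 77.1, 84.9], [609.0, -97.0, 0.0])]
tin [(0.57, [346.2, 200.3, 13.3, 14.4], [564.0, -69.0, 26.0])]
spare_tin [(0.64, [300.6, 183.8, 12.6, 21.9], [607.0, 56.0, 26.0]), (0.56, [333.3, 190.4, 29.8, 70.1], [590.0, -33.0, 26.0])]
cover [(0.81, [333.1, 190.7, 35.5, 70.0], [592.0, -34.0, 0.0]), (0.62, [356.5, 187.1, 80.7, 84.5], [603.0, -99.0, 0.0])]
oil_bottle [(0.6, [176.9, 153.8, 45.7, 35.0], [689.0, 402.0, 0.0]), (0.21, [355.1, 186.2, 83.1, 84.3], [605.0, -95.0, 0.0])]
spice_jar []
mug [(0.78, [178.6, 242.8, 48.6, 30.5], [443.0, 387.0, 0.0])]
bowl [(0.79, [469.0, 163.6, 45.3, 34.1], [674.0, -414.0, 0.0]), (0.65, [355.1, 187.0, 76.9, 83.0], [603.0, -95.0, 0.0])]
spatula [(0.86, [461.0, 241.6, 44.7, 100.1], [456.0, -388.0, 0.0]), (0.51, [174.8,
[... 1505 characters left out ...]
)]
slot_mouth [(0.55, [275.2, 220.6, 74.9, 69.8], [599.0, -96.0, 0.0])]
hinge [(0.54, [275.9, 219.8, 76.1, 70.3], [596.0, -95.0, 0.0]), (0.47, [328.7, 233.7, 17.4, 17.7], [597.0, 58.0, 0.0])]
1.3 [ 1.80000000e+02 -2.26155285e-04  1.61331150e+02] {'fx': 310.32952123694207, 'fy': 310.32952123694207, 'cx': 316.4457911243859, 'cy': 203.24668971724532, 'mount': array([[-2.95565711e-04, -9.44877349e-01, -3.27424354e-01,
         8.42833048e+01],
       [ 9.99999936e-01, -3.45798304e-04,  9.52015104e-05,
        -2.92051764e-01],
       [-2.03176537e-04, -3.27424305e-01,  9.44877391e-01,
        -1.64154799e+02],
       [ 0.00000000e+00,  0.00000000e+00,  0.00000000e+00,
         1.00000000e+00]])}
```

```bash
python3 - <<'E'
import cv2,numpy as np
a=cv2.imread('pics/top.png')[130:250,270:420];b=cv2.imread('pics/scene.png')[170:270,220:360]
f=lambda i:cv2.resize(i,(400,int(i.shape[0]*400/i.shape[1])),interpolation=cv2.INTER_CUBIC)
a,b=f(a),f(b);h=max(a.shape[0],b.shape[0]);p=lambda i:cv2.copyMakeBorder(i,0,h-i.shape[0],0,0,0)
cv2.imwrite('pics/c1.png',np.hstack([p(a),p(b)]))
E
```

```text
(no output)
```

View pics/c1.png

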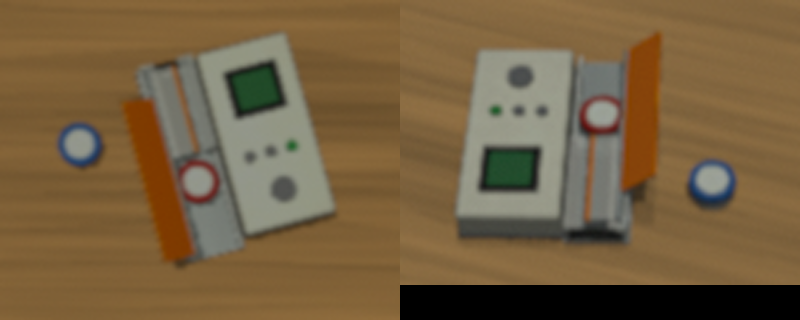

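```bash
cat >> h.py <<'E'
from scipy.optimize import least_squares
def T(p,m):  # meter pose p=(x,y,yaw deg), meter points -> world
    a=np.radians(p[2]);m=np.atleast_2d(m).astype(float)
    return np.c_[p[0]+np.cos(a)*m[:,0]-np.sin(a)*m[:,1],p[1]+np.sin(a)*m[:,0]+np.cos(a)*m[:,1],m[:,2]]
def inv(p,X):
    a=np.radians(p[2]);d=np.asarray(X)[:2]-p[:2]
    return np.array([np.cos(a)*d[0]+np.sin(a)*d[1],-np.sin(a)*d[0]+np.cos(a)*d[1]])
E
python3 - <<'E'
from h import *
px=np.array([[245,236],[335,212],[285,33],[198,55]])/2.667+[270,130]
M=[[-95,-31,42],[-95,-126,42],[95,-126,42],[95,-31,42]]
r=least_squares(lambda p:(np.array([proj('top',X) for X in T(p,M)])-px).ravel(),[600,-40,15])
p=r.x;print(p,r.fun.round(1));np.save('p0.npy',p)
print('tin',inv(p,ray('top',346.2,200.3,26)),inv(p,ray('top',198/2.667+270,182/2.667+130,26)),inv(p,ray('scene',289.9,210,26)))
print('spare',inv(p,ray('top',300.6,183.8,26)))
w=T(p,[-95,0,150])[0]
goto(w,[180,0,p[2]]); grip(39)
o=get_obs();print(o['t'],o['tcp_pos'],o['ee_rot'],o['joint_pos'],o['wrist_force'],o['grip_width'],[k for k in o])
np.savez('w1.npz',tcp=o['tcp_pos'],rot=o['ee_rot']);save('w1.png',get_image('wrist'))
print(spot_in('tin','wrist')[:2])
E
```

```text
[597.36375751 -54.39951423  15.27959651] [-0.2  0.2  0.4  0.3  0.5 -0.5 -0.7 -0.1]
tin [-36.22682318  -4.94960084] [-29.49147636  -1.23374115] [-27.80471971   0.56990584]
spare [ 38.15884344 103.52868939]
4.4333 [505.72302916 -79.35814366 149.9755291 ] [-1.79997679e+02  2.16125365e-03  1.52873909e+01] [-1.67780490e+01  2.11672522e+00  1.10682633e+02  8.89220545e-04
  6.72037059e+01  5.79342156e+01] [-0.12008017  0.72544498  0.60933933] 39.220825730075795 ['t', 'joint_pos', 'qvel', 'effort', 'tcp_pos', 'ee_rot', 'wrist_force', 'moment', 'grip_force', 'grip_width']
[{'extent': [321.3, 116.9, 46.0, 49.5], 'score': 0.92}]
```

View pics/w1.png

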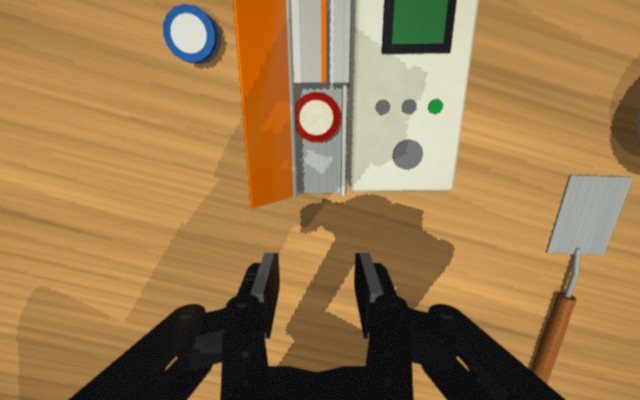

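```bash
cat >> h.py <<'E'
from scipy.spatial.transform import Rotation as Ro
def wproj(X,tcp,rot,tool=False):
    c=get_calibration('wrist');X=np.atleast_2d(X).astype(float)
    if not tool: X=(X-tcp)@Ro.from_euler('xyz',rot,degrees=True).as_matrix()
    m=np.array(c['mount']);q=(X-m[:3,3])@m[:3,:3]
    return np.c_[c['fx']*q[:,0]/q[:,2]+c['cx'],c['fy']*q[:,1]/q[:,2]+c['cy']]
E
python3 - <<'E'
from h import *
d=np.load('w1.npz');tcp,rot=d['tcp'],d['rot'];p0=np.load('p0.npy')
M=[[-95,-31,42],[-95,-126,42],[-106,-28.5,16],[-100,55.5,67],[-100,21,34],[0,-8.8,32]]
px=np.array([[352,190],[453,190],[345,194],[250,207],[293,196],[325,83]])
f=lambda p:(wproj(T(p,M),tcp,rot)-px).ravel()
r=least_squares(f,p0,loss='soft_l1');p=r.x;print(p,f(p).round(1));np.save('p.npy',p)
g=lambda q:(wproj(T(p,[q[0],q[1],26]),tcp,rot)[0]-[319,117])
print('tin',least_squares(g,[-30,0]).x)
for s in (0,4,8,12): print(s,wproj([[11,-19.6,-s],[11,19.6,-s],[-11,-19.6,-s],[11,-34,-s]],0,0,True).round().tolist())
im=cv2.imread('pics/w1.png');a=cv2.resize(im[235:345,220:400],None,fx=4,fy=4,interpolation=cv2.INTER_CUBIC)
a=np.clip(a.astype(float)*2.5,0,255).astype('uint8');cv2.imwrite('pics/c2.png',a)
E
```

```text
[598.07438494 -52.55614813  16.11205361] [-2.2  1.6  0.8  0.1 -0.5  0.6  0.4  0.3  0.9 -1.  -0.3 -1.9]
tin [-29.62424316  -3.6920671 ]
0 [[282.0, 230.0], [350.0, 230.0], [283.0, 264.0], [257.0, 230.0]]
4 [[281.0, 233.0], [351.0, 233.0], [283.0, 267.0], [256.0, 233.0]]
8 [[281.0, 236.0], [351.0, 236.0], [282.0, 271.0], [254.0, 236.0]]
12 [[280.0, 239.0], [352.0, 239.0], [281.0, 275.0], [253.0, 239.0]]
```

View pics/c2.png

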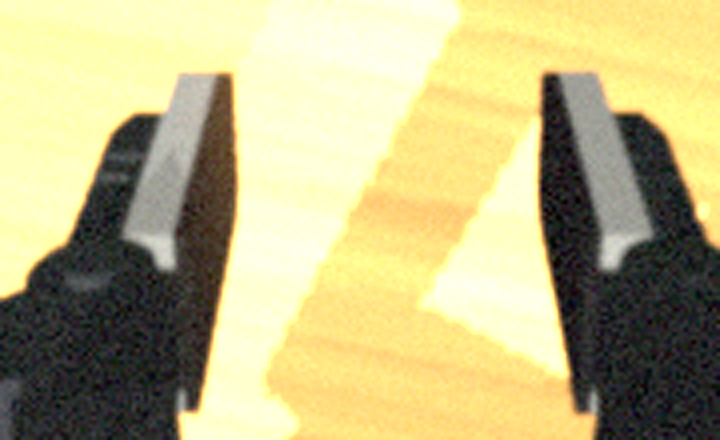

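```bash
python3 - <<'E'
from h import *
p=np.load('p.npy')
move_l(T(p,[-30,0,190])[0],[180,0,p[2]],speed=200)
o=get_obs();print(o['t'])
np.savez('w2.npz',tcp=o['tcp_pos'],rot=o['ee_rot']);im=get_image('wrist');save('w2.png',im)
M=[[-95,-31,42],[-95,-126,42],[95,-126,42],[95,-31,42],[-106,-28.5,16],[-100,55.5,67],[64,55.5,67],[-100,21,34],[0,-8.8,32],[92,-8.8,32]]
u=wproj(T(p,M),o['tcp_pos'],o['ee_rot']).round(1);print(u.tolist())
x0,y0=200,10
a=cv2.resize(cv2.imread('pics/w2.png')[y0:y0+240,x0:x0+320],None,fx=2.5,fy=2.5,interpolation=cv2.INTER_CUBIC)
for q in u: cv2.drawMarker(a,tuple(int(v) for v in (q-[x0,y0])*2.5),(255,0,255),0,8,1)
cv2.imwrite('pics/c3.png',a)
E
```

```text
5.0667
[[344.5, 238.2], [430.4, 238.2], [455.6, 47.6], [350.7, 47.6], [340.2, 237.2], [262.8, 253.1], [252.0, 83.2], [297.9, 239.2], [324.9, 150.7], [325.8, 52.7]]
```

View pics/c3.png

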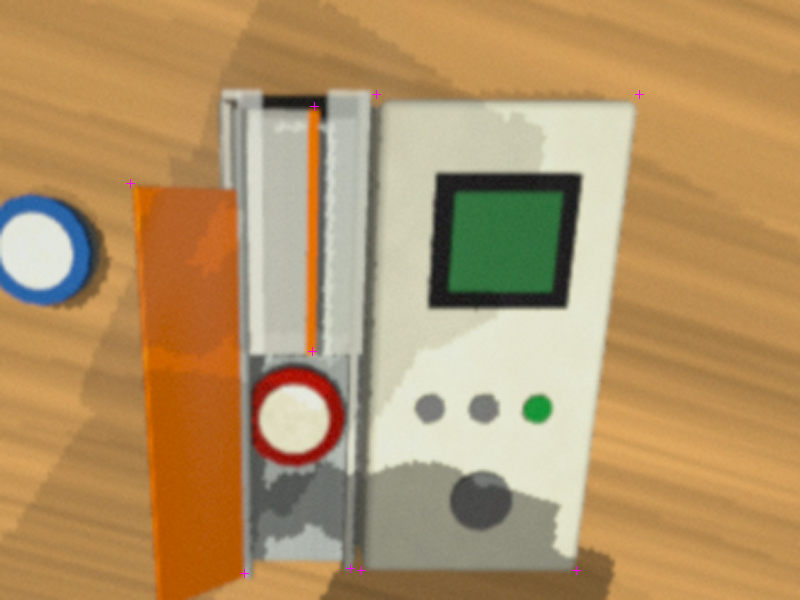

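```bash
python3 - <<'E'
from h import *
d=np.load('w2.npz');d1=np.load('w1.npz')
M=[[-95,-31,42],[-95,-126,42],[95,-126,42],[95,-31,42],[-100,55.5,67],[64,55.5,67],[0,-8.8,32],[92,-8.8,32]]
px=np.array([[365,570],[577,570],[634,101],[381,101],[158,601],[134,186],[312,352],[315,108]])/2.5+[200,10]
M1=[[-95,-31,42],[-95,-126,42],[-100,55.5,67],[-100,21,34],[0,-8.8,32]]
p1=np.array([[354,190],[453,190],[250,207],[293,196],[325,83]])
f=lambda p:np.r_[(wproj(T(p,M),d['tcp'],d['rot'])-px).ravel(),(wproj(T(p,M1),d1['tcp'],d1['rot'])-p1).ravel()]
r=least_squares(f,np.load('p.npy'),loss='soft_l1');p=r.x;print(p,f(p).round(1));np.save('p.npy',p)
for q,dd in (([318.8,176],d),([319,117],d1)):
    print('tin',least_squares(lambda m:wproj(T(p,[m[0],m[1],26]),dd['tcp'],dd['rot'])[0]-q,[-30,0]).x)
E
```

```text
[597.70407071 -53.03293073  15.98508718] [-1.4  0.7 -0.3  0.9  2.5 -1.9 -1.1 -2.2 -0.3  3.  -1.  -0.8  0.5  0.4
  0.4  0.1 -4.   2.2  0.8  0.9  0.6  0.7  1.  -0.6  0.1 -1.3]
tin [-27.88488787  -2.28454229]
tin [-29.13390267  -3.40196556]
```

```bash
python3 - <<'E'
from h import *
p=np.load('p.npy');R=[180,0,p[2]]
P=lambda x,z:T(p,[x,26.2,z])[0]
move_l(P(-75,85),R,speed=200); grip(40)
b=np.array(get_obs()['wrist_force']);L=[]
for z in range(82,36,-3):
    move_l(P(-75,z),speed=60);o=get_obs();f=np.array(o['wrist_force'])-b;L.append((z,round(o['tcp_pos'][2],1),f.round(1).tolist()))
    if f[2]>2.5: break
print(*L,sep='\n');print(o['t'],o['grip_width'])
im=get_image('scene');save('s2.png',im)
a=cv2.imread('pics/s2.png')[140:290,200:400];b=cv2.imread('pics/s2.png')
cv2.imwrite('pics/c4.png',cv2.resize(a,None,fx=4,fy=4,interpolation=cv2.INTER_CUBIC))
E
```

```text
(82, np.float64(82.0), [-0.5, 0.9, -0.2])
(79, np.float64(78.6), [0.9, 1.4, -0.5])
(76, np.float64(75.7), [-0.2, 1.0, -0.5])
(73, np.float64(72.7), [1.1, -0.1, 0.7])
(70, np.float64(69.7), [-0.8, 0.9, 0.2])
(67, np.float64(66.7), [-0.1, 1.3, -0.6])
(64, np.float64(63.7), [-0.6, 1.8, -0.4])
(61, np.float64(60.7), [-0.3, 1.1, -0.4])
(58, np.float64(57.7), [0.3, 1.3, 0.3])
(55, np.float64(54.7), [-0.4, 0.6, -0.9])
(52, np.float64(51.7), [-0.3, 0.3, 0.8])
(49, np.float64(48.7), [-0.6, 1.1, 1.1])
(46, np.float64(45.7), [0.0, 1.1, 1.0])
(43, np.float64(42.9), [-0.1, 0.3, 0.5])
(40, np.float64(39.9), [0.2, 0.4, 1.0])
(37, np.float64(36.8), [0.9, 0.4, 0.8])
10.0667 40.231530610637044
```

View pics/c4.png

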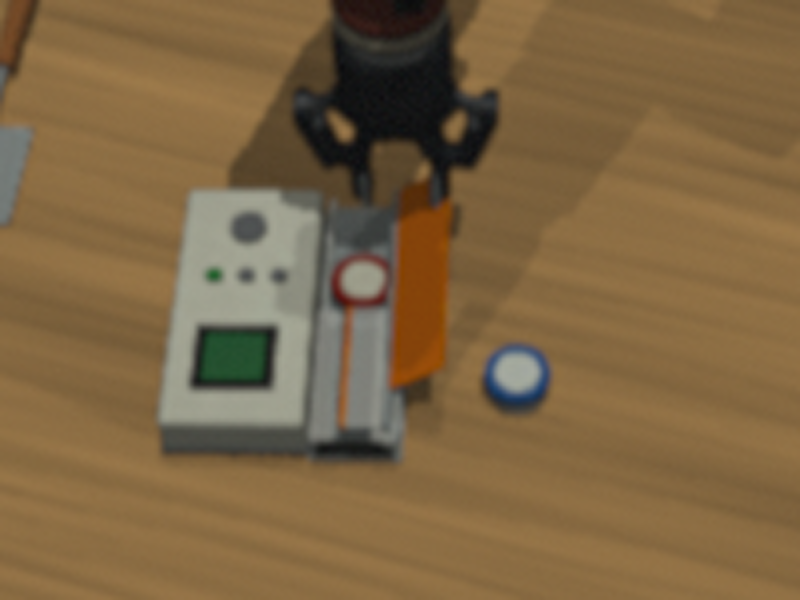

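```bash
python3 - <<'E'
from h import *
p=np.load('p.npy')
for o in (0,10,20,30,40,60):
    a=np.radians(44-o);b=np.radians(-6+o)
    print(o,proj('scene',T(p,[64,21+48*np.cos(a),34+48*np.sin(a)])[0]).round(1),proj('scene',T(p,[0,21-30*np.cos(b),34+30*np.sin(b)])[0]).round(1))
a=cv2.imread('pics/scene.png')[190:250,260:340];b=cv2.imread('pics/s2.png')[190:250,260:340]
cv2.imwrite('pics/c5.png',cv2.resize(np.hstack([a,b]),None,fx=5,fy=5,interpolation=cv2.INTER_CUBIC))
E
```

```text
0 [308.9 231. ] [286.1 217.6]
10 [311.  232.4] [285.9 216.6]
20 [312.6 233.9] [286.1 215.5]
30 [313.7 235.5] [286.6 214.5]
40 [314.3 237.1] [287.5 213.6]
60 [313.7 240.4] [290. 212.]
```

View pics/c5.png

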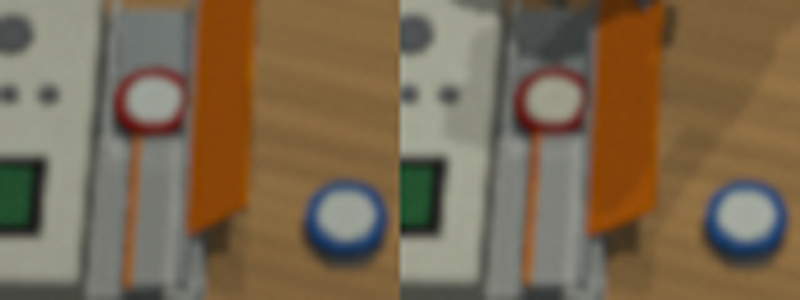

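```bash
python3 - <<'E'
from h import *
p=np.load('p.npy')
P=lambda x,z:T(p,[x,26.2,z])[0]
L=[]
for z in (30,22,15,9,4,0,-4,-7):
    move_l(P(-75,z),speed=80);o=get_obs();f=np.array(o['wrist_force']);L.append((z,round(o['tcp_pos'][2],1),f.round(1).tolist()))
    if f[2]>10: break
print(*L,sep='\n');print(o['t'],o['grip_width'],o['tcp_pos'])
save('s3.png',get_image('scene'));save('w3.png',get_image('wrist'))
a=cv2.resize(cv2.imread('pics/s3.png')[170:270,240:360],(480,400),interpolation=cv2.INTER_CUBIC)
b=cv2.resize(cv2.imread('pics/w3.png')[0:320,180:436],(320,400),interpolation=cv2.INTER_CUBIC)
cv2.imwrite('pics/c6.png',np.hstack([a,b]))
E
```

```text
(30, np.float64(29.4), [0.0, -1.4, 0.7])
(22, np.float64(21.4), [0.2, -1.3, 1.7])
(15, np.float64(14.6), [0.6, 0.1, 1.5])
(9, np.float64(8.8), [-1.2, -0.0, 2.5])
(4, np.float64(4.0), [-0.1, 0.2, 4.8])
(0, np.float64(0.1), [0.4, -0.2, 4.4])
(-4, np.float64(-3.9), [0.2, 1.7, 3.6])
(-7, np.float64(-7.0), [0.9, 0.4, 3.5])
12.1167 40.069938773668966 [518.40655188 -48.28007681  -6.96717816]
```

View pics/c6.png

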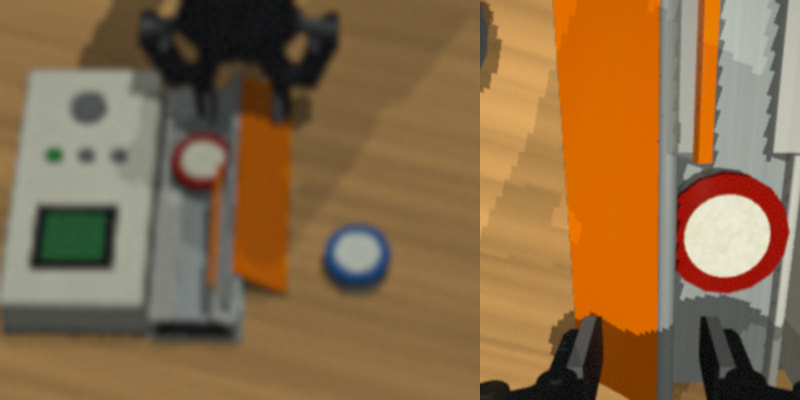

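```bash
python3 - <<'E'
from h import *
p=np.load('p.npy');o=get_obs();tcp,rot=o['tcp_pos'],o['ee_rot']
for d in (60,70,80,85,90):
    a=np.radians(44-d);b=np.radians(-6+d)
    F=T(p,[0,21-30*np.cos(b),34+30*np.sin(b)])
    print(d,proj('scene',T(p,[64,21+48*np.cos(a),34+48*np.sin(a)])[0]).round(1),proj('scene',F[0]).round(1),wproj(F,tcp,rot).round(1))
# observed: scene (311.3,243),(294.7,211.3); wrist flap front (705..712,163)->
print([(c-480)/1.25+180 for c in (695,712,678,788,705,735)],163/1.25)
# lane rails, tin, tip predicted in wrist
print(wproj(T(p,[[-28,22,26],[-28,-22,26],[-28,24.5,16],[-28,-24.5,16]]),tcp,rot).round(1))
print(wproj([[11,20,-24],[11,27,-24],[11,34.5,-24]],0,0,True).round(1))
E
```

```text
60 [313.7 240.4] [290. 212.] [[389.8 127.1]]
70 [312.6 241.8] [291.6 211.5] [[377.  127.9]]
80 [311.  243.2] [293.4 211.1] [[361.7 128.5]]
85 [310.  243.8] [294.4 211. ] [[353.4 128.7]]
90 [309.  244.4] [295.4 210.9] [[344.7 128.8]]
[352.0, 365.6, 338.4, 426.4, 360.0, 384.0] 130.4
[[326.  185.7]
 [426.3 185.7]
 [320.  179.9]
 [424.5 179.9]]
[[355.7 249.7]
 [369.6 249.7]
 [384.5 249.7]]
```

```bash
python3 - <<'E'
from h import *
p=np.load('p.npy')
P=lambda x,z:T(p,[x,26.2,z])[0]
L=[]
a=np.radians(p[2])
for x in list(range(-65,26,10))+list(range(28,46,2)):
    move_l(P(x,-7),speed=60 if x<26 else 30);o=get_obs();f=np.array(o['wrist_force'])
    fm=[f[0]*np.cos(a)+f[1]*np.sin(a),-f[0]*np.sin(a)+f[1]*np.cos(a),f[2]]
    L.append((x,inv(p,o['tcp_pos']).round(1).tolist(),np.round(fm,1).tolist()))
    if abs(fm[1])>8 or fm[2]>12 or fm[0]<-6: break
print(*L,sep='\n');print(o['t'])
save('s4.png',get_image('scene'));save('w4.png',get_image('wrist'))
a=cv2.resize(cv2.imread('pics/s4.png')[170:270,240:360],(480,400),interpolation=cv2.INTER_CUBIC)
b=cv2.resize(cv2.imread('pics/w4.png')[0:320,180:436],(320,400),interpolation=cv2.INTER_CUBIC)
cv2.imwrite('pics/c7.png',np.hstack([a,b]))
E
```

```text
(-65, [-65.3, 27.0], [-0.7, 2.6, 1.8])
(-55, [-54.3, 26.5], [-1.0, 3.4, 1.7])
(-45, [-44.0, 26.1], [-0.6, 3.5, 1.7])
(-35, [-34.0, 26.0], [-0.6, 1.9, 2.0])
(-25, [-24.0, 26.1], [-0.1, 2.8, 2.3])
(-15, [-14.1, 26.1], [-0.6, 3.5, 2.1])
(-5, [-4.1, 26.2], [-0.1, 3.7, 2.6])
(5, [5.8, 26.1], [-0.0, 2.4, 2.0])
(15, [15.9, 26.1], [-0.2, 3.1, 2.5])
(25, [25.9, 26.2], [-0.1, 3.0, 2.2])
(28, [27.9, 26.2], [-1.2, 1.9, 2.8])
(30, [29.8, 26.2], [-3.8, 2.5, 3.6])
(32, [32.1, 26.3], [-2.4, 3.1, 3.3])
(34, [34.3, 26.2], [-2.4, 2.5, 1.4])
(36, [36.3, 26.2], [-3.3, 3.2, 2.0])
(38, [37.2, 26.3], [-5.0, 2.8, 4.5])
(40, [37.3, 26.3], [-10.1, 2.5, 7.1])
17.1333
```

View pics/c7.png

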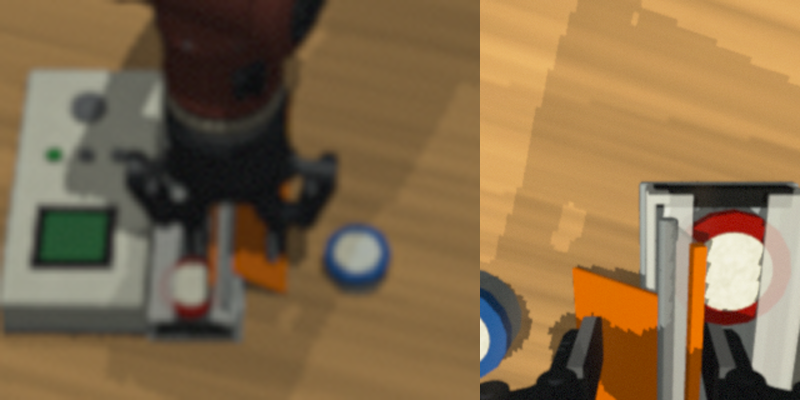

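```bash
python3 - <<'E'
from h import *
p=np.load('p.npy')
P=lambda x,z:T(p,[x,26.2,z])[0]
wait(0.3)
move_l(P(30,-7),speed=25); move_l(P(-75,-7),speed=80)
move_l(P(-75,45),speed=40); move_l(P(-95,150),speed=150)
wait(0.5);o=get_obs();print(o['t'],o['wrist_force'])
move_l(P(-30,190),speed=150);o=get_obs()
save('w5.png',get_image('wrist'))
for pt in ([70,0,26],[0,-8.8,32],[92,-8.8,32]):print(wproj(T(p,pt),o['tcp_pos'],o['ee_rot']).round(1))
cv2.imwrite('pics/c8.png',cv2.resize(cv2.imread('pics/w5.png')[10:250,180:500],None,fx=2.5,fy=2.5,interpolation=cv2.INTER_CUBIC))
E
```

```text
22.3583 [-0.29881929  1.1448207   0.30782134]
[[343.2  78.1]]
[[350.3 150.6]]
[[353.8  52.5]]
```

View pics/c8.png

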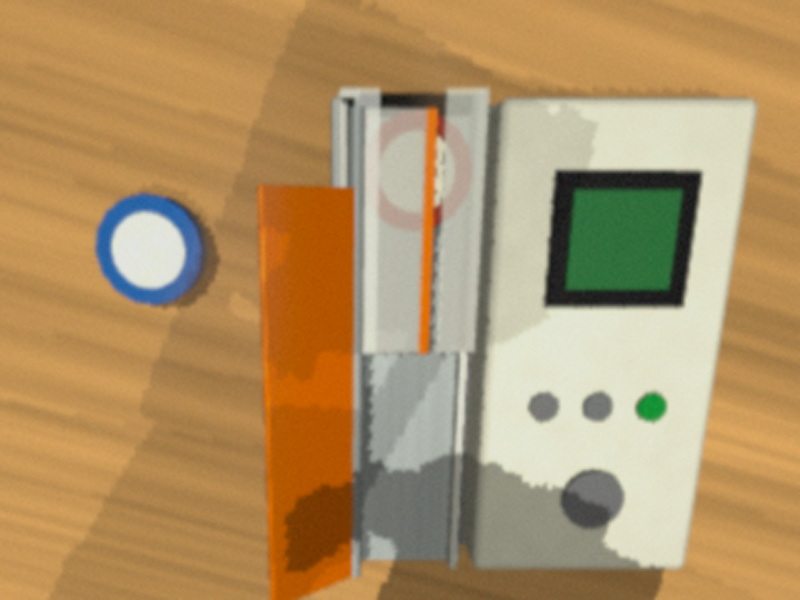

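```bash
python3 -c "
from h import *
print(sign_off(),get_obs()['t'])"
```

```text
the job is handed in; nothing more can be done
the job is handed in; nothing more can be done
```

The job is handed in: the red-lidded tin sits against the back stop, the last wrist picture shows the cover shut over it, and the robot touched nothing else that I saw. I got no verdict back from the judge.

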